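Hang a bead pot on the weighing hook by its folded bail

TASK

Swing the folded-down wire bail of the bead pot up until it stands upright, leaving the pot standing where it is on the mat. Then lift the pot by its bail and hang it on the hook of the spring weighing stand, letting its weight onto the hook so gently that the sprung arm neither jolts nor jumps when you let go, and leave it hanging still and level. Do not drag, press down or tip the pot, do not push the weighing arm with the gripper, and leave the dish, the jar and the calliper alone.

Things in the scene. Friction and masses are not known exactly. Their poses are not given: they have to be found in the camera images.
- pot: open aluminium pot of pink beads, 75 mm tall, 76 mm across the foot and 90 mm across the rim, 0.24 to 0.88 kg with its bail (not known beforehand), standing on the mat (mat top 3 mm above the table). Origin: centre of its underside; z up. The bail's hinge axis runs along its y, 68 mm above the origin, through both side walls.
- bail (a joint): angle of the bail to the pot, rad: 0 straight up from the rim, positive folded to the pot's -x (starts at 1.65 to 1.9: drooping below level, outside the rim), stops at +-1.95. Hinge slightly stiff (0.025 N m): the bail stays where it is left. A 5 mm wire loop, 102 mm wide at the hinge; its straight crown lies 95 mm from the hinge axis, parallel to it.
- bail_mid (a point): middle of the bail's crown: 24 mm of bare 5 mm wire between the two violet beads, where the hook belongs.
- bail_left (a point): centre of the violet barrel bead on the crown 23 mm to the pot's +y side of bail_mid: 10 mm thick, 22 mm long along the crown, fixed to the wire (it does not turn on it: squeezed hard, it turns with the fingers and tips the pot if they do not follow). A place to grip. With the bail folded there is at least 35 mm between the bead and the pot's wall.
- bail_right (a point): the same bead on the pot's -y side of bail_mid.
- stand: fixed weighing stand. Origin on the mat straight under the hook. A 20 x 24 mm post, top 282 mm above the mat, stands 130 mm to its +x on a base plate 12 mm thick which reaches from 65 to 185 mm in +x; nothing else is below the hook.
- weigh_arm: sprung arm: black carriage on the post (44 mm wide, top 279 mm over the mat at rest) and an 8 mm rod running from it in -x to a V hook, open upward: tip at -22 mm, shoulder at +32 mm in x, both 20 mm above the bottom (tip top 278 mm over the mat at rest). Slides down on a spring, 110 N/m after 0.3 N: sinks 18 to 76 mm under the pot, stop at 90 mm. Origin: the stand's, sinking with the arm.
- hook_seat (a point): where the centre of the bail's wire comes to lie in the bottom of the V (260 mm above the mat at rest; sinks with the arm). The crown must lie across the hook, along the stand's y, either way round, with the rod passing through the loop of the bail: brought in from the hook's open -x end, crown above the tip, rim below the rod.
- dish: white plastic dish with a bracelet, 90 mm across, 20 mm high; origin centre of underside. Leave alone.
- jar: small amber jar with brass cap, 44 mm across, 60 mm high; origin centre of underside. Leave alone.
- calliper: calliper lying flat, 150 mm long along its y, 12 mm high; origin centre of the beam's underside. Leave alone.
- mat: black leather work mat, fixed, 540 x 920 mm, 3 mm thick; origin centre of its underside on the table.
Things that resemble listed ones, but are neither listed nor needed, are in the scene too. Leave any brown or orange look-alike of the pot alone.

How it is judged (in metres and radians):
On the way, in this order (a step that is already met when the one before it is completed fails the run):
1. the bail stands upright (within 0.3 rad) while the pot still stands on the mat (value of joint bail between -0.3 and 0.3 rad and height (world z) of pot below 0.007 m and angle between pot's own z axis and vertical below 0.12 rad), for 0.1 s.
2. the pot hangs by the middle of its bail on the hook (horizontal distance between bail_mid and hook_seat below 0.014 m and distance between bail_mid and hook_seat below 0.018 m and contact force between pot and weigh_arm above 1.5 N and height (world z) of pot above 0.009 m), for 0.2 s.
At the end, for the whole second after the job is handed in: Pot hangs released and still (0.06 m/s; arm 0.03 m/s), off the mat, middle of the crown within 14 mm sideways and 18 mm in all of the hook seat, bail within 0.3 rad of upright on the pot, pot within 0.25 rad of level; dish, jar, calliper moved under 15 mm (all of step 2 and value of joint bail between -0.3 and 0.3 rad and angle between pot's own z axis and vertical below 0.25 rad and linear speed of pot below 0.06 m/s and linear speed of weigh_arm below 0.03 m/s and contact force between the fingers and pot below 0.1 N and distance of each of dish, jar, calliper from where it was at the start of the episode below 0.015 m); the robot touches nothing.
It fails at once if the pot is dragged more than 25 mm along the mat, pressed onto it with more than 40 N, or tipped more than 0.35 rad ((height (world z) of pot below 0.005 m and distance of pot from where it was at the start of the episode above 0.025 m) or contact force between pot and mat above 40 N or angle between pot's own z axis and vertical above 0.35 rad).
It fails at once if the weighing arm is jolted or jumps: faster than 0.09 m/s (linear speed of weigh_arm above 0.09 m/s).
It fails at once if the pot is forced onto the hook with more than 16 N (contact force between pot and weigh_arm above 16 N).
It fails at once if the robot pushes the weighing arm with more than 4 N (contact force between any of the fingers, the arm and weigh_arm above 4 N).
It fails at once if the dish, the jar or the calliper is moved more than 15 mm (distance of any of dish, jar, calliper from where it was at the start of the episode above 0.015 m).
It also fails if it takes over 72 s, if anything falls off the work surface, if the arm or the gripper's body presses on something with over 40 N, if the wrist force passes 120 N, or if a joint passes its speed limit or range.

ROBOT

A 6-joint arm with a two-finger parallel gripper is mounted at the origin on the work surface. World frame = base frame: x ahead of the robot, y to its left, z up, the work surface at z = 0. Lengths are in mm, angles in rad, forces in N, time in s.
With the tool pointing down it reaches from about 350 to 875 mm from the base axis. Payload 4.2 kg.
Tool frame: the origin (TCP) lies between the finger pads; the fingertips stand 11 mm ahead of it and the grasp point (between the pads) lies 8 mm behind it; z points along the fingers, y is the direction in which the jaws open and shut (so a half turn about z gives the same grasp; the last joint's range is limited). The gripper opens to 85 mm and grips with 20 to 120 N. Pads are 22 mm wide; open, the fingers measure 114 mm over their backs; the gripper's body (76 mm by 85 mm) begins 54 mm behind the grasp point. The pads swing forward as they close: fully open they stand 13 mm farther back than shut.
Start: joints at [1.373, 0.385, 0.008, 0, -1.194, -0.259], TCP at [275.64, 560.911, 242.312] pointing down, gripper open.
Joint ranges: [-3.14, 3.14], [-1.21, 2.06], [-1.07, 1.41], [-3.16, 2.05], [-2.99, -0.16], [-3.1, 3.1]. Speed limits (rad/s): [2.79, 2.79, 3.14, 3.14, 3.14, 3.14].

INTERFACE

Orientations are given as a unit quaternion [x, y, z, w].
In Python, from bench import * gives the robot as it stands. The module is installed in compiled form; this text tells all that it offers.
- The arm moves only by the tool drive_tool, never from a script. Its argument "increments" is a list of rows, each a list of 3 entries, a list of its own where there are three numbers: the gripper command: -1 is shut, 1 is fully open, values between are in proportion, then the shift along the tool's x, y, z scaled (see below), then the turn about the tool's z scaled (see below). In form: [[hand, [tx, ty, tz], turn], ...]. A call has 1 to 20 rows; each row shifts and turns the commanded pose from where the row before left it, along the tool's axes as they then stand; what a row does not reach is not made up. The controller multiplies each number of a shift by 0.3 m and each number of a turn by 2 rad. A row lasts 1/8 s, in which the tool goes at most 62.5 mm and 10.7 degrees, less where a joint would pass 70% of its speed; a pose out of reach is approached as far as the arm can. A call with a number of a shift or a turn outside -1 to 1 is refused whole. A call with a gripper value outside its range is refused whole. The fingers move at their own pace and stop on an object; the grip force is fixed at half the most. Time passes only in rows, so rows that do not move let the fingers close. It gives the time, the measured TCP pose, the force and the opening at its end, in the units of the state.
- read_state(): the state, without advancing time (a new reading comes with each control period).
- get_image(name): name is "scene" or "top"; returns the picture (420x560x3 uint8, red, green, blue); there is no depth.
- calibration(name): a dict with "fovy" (degrees; the focal length in pixels is half the picture's height over the tangent of half this angle, whatever the lens; pixels are square), "cx", "cy" (the principal point, pixels), "R" (3x3) and "t" (3): a world point X has camera coordinates R X + t. Camera axes: x right, y down, z forward; pixel columns grow to the right and rows downward; lengths in mm; the calibration is good to about 2 mm. A picture is of the moment at which its call begins. calibration takes no time and is no camera call.
- job_done(): hands the job in, once; it reports no verdict.
The state is a dict: "clock": time; "joints": joint angles; "joint_vel": joint speeds; "joint_efforts": joint torques, N m; "position": TCP position; "ee_rot": TCP orientation; "contact_force": force on the tool from outside, world axes, zero at the start; "wrist_torque": the same for the moment, N m; "gripper_width": finger opening in mm.
Only numpy, scipy, OpenCV 4.12 (cv2) and the standard library are available. Lean on these libraries where they do the work, as an engineer would, in place of code of your own. Each camera call takes 0.05 s, during which the arm holds its last target.

## Working session

There is one attempt and no reset: what is moved stays moved. The work goes in short steps, Python scripts to look and compute and a tool call to move; the robot and the scene stay as the last step left them, time stands still between calls to the robot, and variables do not carry over. Pictures are saved under pics/ and viewed, and the job is handed in when it is done.

Besides the shell and the picture viewer there is one more tool, called after "Call:" in YAML: its name, and indented under it one key for each argument. drive_tool: Moves the arm, as the interface text tells. Shifts and turns lie within -1 to 1; 1 stands for 0.3 m of shift or 2 rad of turn. Its arguments: {"type":"object","properties":{"increments":{"type":"array"}},"required":["increments"]}

```bash
mkdir -p pics
python3 - <<'E'
from bench import *
import cv2
s=read_state(); print(s)
for n in("scene","top"):
    im=get_image(n); cv2.imwrite(f"pics/{n}0.png",im[:,:,::-1]); c=calibration(n); print(n,c)
E
```

```text
{'clock': 0.0, 'joints': array([ 1.37257379e+00,  3.85521075e-01,  6.59192089e-03, -4.87582232e-04,
       -1.19401234e+00, -2.58546341e-01]), 'joint_vel': array([-0.00160357, -0.00041517,  0.00057775, -0.00163015, -0.0011178 ,
        0.00030758]), 'joint_efforts': array([-3.06636130e-04, -3.92289913e+01,  1.88402796e+01,  4.18643117e+00,
       -4.75489083e-03,  2.88611268e-06]), 'position': array([275.4203793 , 560.39624989, 241.23141383]), 'ee_rot': array([ 9.74012484e-01, -2.26491678e-01, -1.94144227e-04,  1.07892731e-03]), 'contact_force': array([ 0.36221959, -0.08184106, -0.42850448]), 'wrist_torque': array([ 0.00926183, -0.00765665,  0.02817713]), 'gripper_width': 85.31250575710853}
scene {'fovy': 54.97346821336172, 'cx': 280.5205371253983, 'cy': 213.55490449033647, 'R': array([[ 0.88380186,  0.46755619, -0.01689592],
       [ 0.37749854, -0.73397261, -0.56460522],
       [-0.27638581,  0.49262096, -0.82518814]]), 't': array([-490.46943897,   -2.91556139, 1192.93731912])}
top {'fovy': 42.35272286203308, 'cx': 280.25421922038606, 'cy': 219.00450835570788, 'R': array([[ 0.01829246, -0.99983064, -0.00201793],
       [-0.99651191, -0.01806731, -0.08147134],
       [ 0.08142108,  0.00350121, -0.99667364]]), 't': array([ 134.30924915,  492.46706924, 1804.65074136])}
```

View pics/scene0.png

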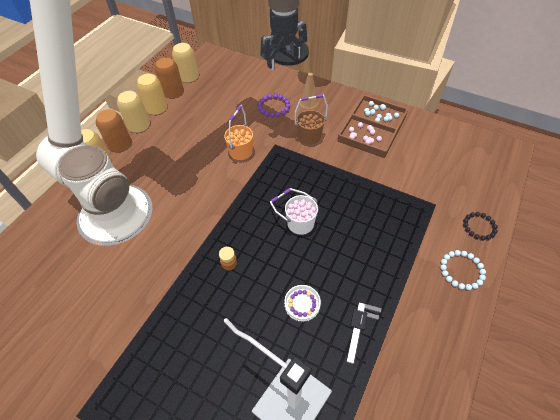

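View pics/top0.png

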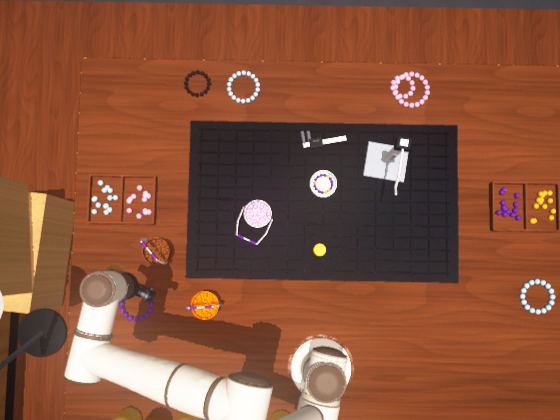

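The pot candidates in the scene view are pink (300,212), orange (240,142) and brown (311,125). By the description I choose the pink one, at about (257,213) in the top view. Next is a close crop to check it.

Run:
```python
import cv2,numpy as np
s=cv2.imread("pics/scene0.png");t=cv2.imread("pics/top0.png")
a=cv2.resize(s[180:245,260:330],None,fx=5.5,fy=5.5,interpolation=cv2.INTER_CUBIC)
b=cv2.resize(t[190:255,225:285],None,fx=5.5,fy=5.5,interpolation=cv2.INTER_CUBIC)
cv2.imwrite("pics/crop1.png",np.hstack([a,b]))
a=cv2.resize(s[300:420,210:340],None,fx=3,fy=3,interpolation=cv2.INTER_CUBIC)
b=cv2.resize(t[125:205,355:425],None,fx=4.5,fy=4.5,interpolation=cv2.INTER_CUBIC)
cv2.imwrite("pics/crop2.png",np.hstack([a,b]))
```

```text
(no output)
```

View pics/crop1.png

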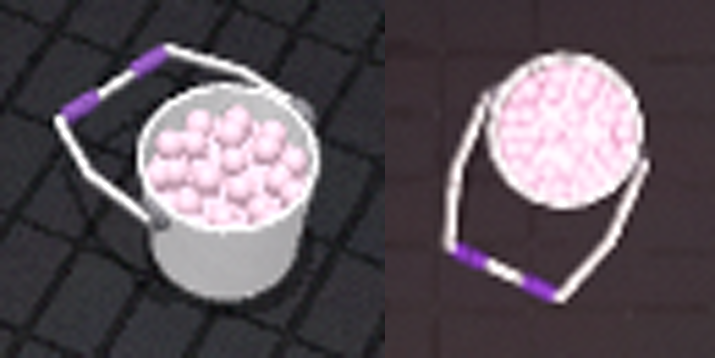

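View pics/crop2.png

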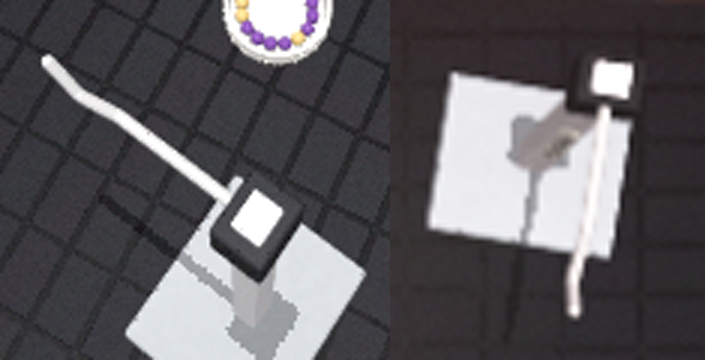

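```bash
cat > h.py <<'E'
import cv2,numpy as np
from bench import *
def ray(n,u,v):
    c=calibration(n);f=210/np.tan(np.radians(c["fovy"]/2))
    R=np.array(c["R"]);t=np.array(c["t"])
    d=R.T@np.array([(u-c["cx"])/f,(v-c["cy"])/f,1]);return -R.T@t,d/np.linalg.norm(d)
def plane(n,u,v,z):
    o,d=ray(n,u,v);return o+d*(z-o[2])/d[2]
def tri(a,b):
    o1,d1=ray("scene",*a);o2,d2=ray("top",*b)
    s=np.linalg.lstsq(np.c_[d1,-d2],o2-o1,rcond=None)[0]
    p,q=o1+s[0]*d1,o2+s[1]*d2
    return (p+q)/2,np.linalg.norm(p-q)
def proj(n,X):
    c=calibration(n);f=210/np.tan(np.radians(c["fovy"]/2));p=np.array(c["R"])@X+np.array(c["t"])
    return f*p[0]/p[2]+c["cx"],f*p[1]/p[2]+c["cy"]
def blobs(im,box,lo,hi,mn=4):
    x0,y0,x1,y1=box
    m=cv2.inRange(cv2.cvtColor(im[y0:y1,x0:x1],cv2.COLOR_BGR2HSV),lo,hi)
    n,l,s,c=cv2.connectedComponentsWithStats(m)
    return [(s[i,4],c[i]+[x0,y0],s[i,:4]+[x0,y0,0,0]) for i in range(1,n) if s[i,4]>=mn]
E
python3 - <<'E'
from h import *
np.set_printoptions(precision=1,suppress=True)
s=cv2.imread("pics/scene0.png");t=cv2.imread("pics/top0.png")
V=((125,90,60),(150,255,255))
bs=blobs(s,(260,180,330,245),*V);bt=blobs(t,(225,190,285,255),*V)
print(bs,bt)
# pair: scene left-bottom bead -> ?
for i in bs:
    for j in bt: print(i[1],j[1],*tri(i[1],j[1]))
# pink rim in top
m=cv2.inRange(cv2.cvtColor(t,cv2.COLOR_BGR2HSV)[190:255,225:285],(0,0,120),(180,120,255))
m=cv2.morphologyEx(m,cv2.MORPH_OPEN,np.ones((7,7)))
c=max(cv2.findContours(m,0,2)[0],key=cv2.contourArea);e=cv2.fitEllipse(c);print(e,cv2.minEnclosingCircle(c))
print("rim",plane("top",e[0][0]+225,e[0][1]+190,78))
ms=cv2.inRange(cv2.cvtColor(s,cv2.COLOR_BGR2HSV)[180:245,260:330],(140,15,130),(180,130,255))
ms=cv2.morphologyEx(ms,cv2.MORPH_CLOSE,np.ones((5,5)))
c=max(cv2.findContours(ms,0,2)[0],key=cv2.contourArea);e=cv2.fitEllipse(c);print(e,"pinkscene",plane("scene",e[0][0]+260,e[0][1]+180,70))
# stand
W=((0,0,215),(180,40,255))
print(blobs(s,(280,360,310,390),*W),blobs(t,(395,135,412,150),*W))
E
```

```text
[(np.int32(26), array([286.6, 190.8]), array([283, 188,   8,   7])), (np.int32(27), array([274.2, 199. ]), array([271, 196,   7,   7]))] [(np.int32(23), array([240., 236.]), array([237, 234,   7,   5])), (np.int32(26), array([252.4, 241.8]), array([249, 239,   7,   6]))]
[286.6 190.8] [240. 236.] [429.4 275.9  40.6] 0.5055476495458002
[286.6 190.8] [252.4 241.8] [425.7 242.6  73.6] 38.26612936513294
[274.2 199. ] [240. 236.] [415.  266.1  10. ] 39.41739636041174
[274.2 199. ] [252.4 241.8] [411.  234.3  39.4] 0.37559094270824817
((32.29866027832031, 23.25773048400879), (27.51845932006836, 29.010671615600586), 108.49615478515625) ((32.5, 23.5), 15.4435453414917)
rim [502.7 218.3  78. ]
((40.900142669677734, 30.032846450805664), (20.689674377441406, 27.9940128326416), 94.39207458496094) pinkscene [505.4 215.2  70. ]
[(np.int32(62), array([283.3, 365. ]), array([280, 360,  11,  15])), (np.int32(173), array([295.3, 372.2]), array([287, 364,  17,  18])), (np.int32(63), array([306.5, 384.7]), array([302, 377,   8,  13])), (np.int32(32), array([282.3, 386.9]), array([280, 383,   7,   7]))] [(np.int32(58), array([403.9, 142.1]), array([400, 139,   9,   8]))]
```

Run:
```python
from h import *
np.set_printoptions(precision=1,suppress=True)
s=cv2.imread("pics/scene0.png");t=cv2.imread("pics/top0.png")
print("post",*tri((295.3,372.2),(403.9,142.1)))
print(plane("scene",295.3,372.2,285),plane("top",403.9,142.1,285))
hs=cv2.cvtColor(s,cv2.COLOR_BGR2HSV);ht=cv2.cvtColor(t,cv2.COLOR_BGR2HSV)
m=cv2.inRange(hs,(0,0,120),(180,90,255))[310:365,215:285];c=max(cv2.findContours(m,0,2)[0],key=cv2.contourArea)[:,0]+[215,310]
print("scene tip",c[c[:,0].argmin()],[ (x,c[c[:,0]==x][:,1].min(),c[c[:,0]==x][:,1].max()) for x in range(c[:,0].min(),285,3)])
for y in range(150,198,2):
    r=np.where(cv2.inRange(ht[y:y+1,388:408],(0,0,150),(180,90,255))[0])[0]
    print(y,r+388 if len(r)<8 else (r.min()+388,r.max()+388))
```

```text
post [ 700.6 -214.1  280.2] 0.6806923828659328
[ 701.3 -214.9  285. ] [ 699.2 -213.2  285. ]Traceback (most recent call last):
  File "<stdin>", line 8, in <module>
    return umr_minimum(a, axis, None, out, keepdims, initial, where)
ValueError: zero-size array to reduction operation minimum which has no identity
```

```bash
python3 - <<'E'
from h import *
np.set_printoptions(precision=1,suppress=True)
s=cv2.imread("pics/scene0.png");t=cv2.imread("pics/top0.png")
hs=cv2.cvtColor(s,cv2.COLOR_BGR2HSV);ht=cv2.cvtColor(t,cv2.COLOR_BGR2HSV)
for x in range(222,286,3):
    r=np.where(cv2.inRange(hs[310:375,x:x+1],(0,0,110),(180,90,255))[:,0])[0]+310
    print(x,r.min() if len(r) else 0,r.max() if len(r) else 0,end=';')
print()
for y in range(150,198,2):
    w=ht[y,388:408,2].astype(float); w=np.clip(w-90,0,None)
    print(y,round((w*np.arange(388,408)).sum()/max(w.sum(),1),1), w.sum(),end='; ')
E
python3 - <<'E'
import cv2
t=cv2.imread("pics/top0.png");s=cv2.imread("pics/scene0.png")
print(t[186:200,390:402].max(2)); print(s[314:326,219:235].max(2))
E
```

```text
222 0 0;225 318 323;228 320 326;231 323 329;234 326 332;237 329 334;240 331 336;243 333 337;246 334 339;249 336 341;252 338 343;255 340 345;258 342 348;261 345 350;264 347 352;267 349 355;270 351 357;273 354 359;276 356 362;279 358 374;282 360 372;285 362 368;
150 395.4 988.0; 152 399.6 1700.0; 154 399.5 2094.0; 156 399.8 2026.0; 158 399.4 2245.0; 160 398.7 2255.0; 162 397.8 2481.0; 164 397.1 2739.0; 166 396.6 2710.0; 168 396.5 2662.0; 170 396.5 2673.0; 172 396.2 2611.0; 174 395.9 2534.0; 176 396.0 2539.0; 178 395.7 2455.0; 180 397.6 1652.0; 182 397.3 463.0; 184 395.9 432.0; 186 395.4 408.0; 188 395.2 332.0; 190 395.3 302.0; 192 395.5 311.0; 194 395.5 331.0; 196 0.0 0.0; [[ 51  53  49  53 149 244 244 131  51  52  49  51]
 [ 53  51  50  64 160 241 237  69  50  50  49  51]
 [ 50  50  49  62 150 228 224  59  50  49  50  48]
 [ 50  49  50  57 135 225 218  61  45  47  47  46]
 [ 44  47  45  58 131 221 220  77  45  43  42  41]
 [ 47  47  45  54 127 218 222  98  47  47  45  45]
 [ 51  50  46  51 119 217 229 106  50  49  50  51]
 [ 50  51  51  47 132 239 248 122  48  49  51  49]
 [ 52  49  4
[... 399 characters left out ...]
  57  61  59  55  57  43  36]
 [ 58  52  49  38  42  36  56  57  60  58  57  59  54  53  47  45]
 [ 57  54  51  40  36  41  42  39  60  63  58  58  58  40  41  43]
 [ 55  58  61  55  58  70 152 188  79  42  54  57  39  38  41  51]
 [ 58  60  60  58  60 247 252 246 212 100  47  36  42  45  44  60]
 [ 58  57  58  55  84 247 255 251 221 201  73  37  47  44  52  61]
 [ 59  61  60  56  61 229 240 232 228 219 200  74  52  41  40  53]
 [ 60  57  59  57  62 125 205 222 231 229 220 199  76  51  38  39]
 [ 56  63  57  59  56  61 122 207 223 231 227 218 207  74  56  43]
 [ 59  53  56  58  60  57  64 123 209 223 230 227 218 169  67  60]
 [ 60  59  61  58  54  59  58  64 120 209 225 229 228 216 164  67]]
```

Run:
```python
from h import *
np.set_printoptions(precision=1,suppress=True)
tp,e=tri((225.6,320.6),(395.6,193.2));print("tip",tp,e)
T=plane("top",395.6,193.2,277);S=plane("scene",225.6,320.6,277);print(T,S)
P=plane("top",403.9,142.1,285);P2=plane("scene",295.3,372.2,285)
for a,b in((P,T),(P2,S),((P+P2)/2,(T+S)/2)):
    d=(a-b)[:2];L=np.linalg.norm(d);u=d/L
    print(L,"yaw",np.arctan2(u[1],u[0]),"hook",a[:2]-130*u,b[:2]+22*u)
```

```text
tip [ 550.6 -191.6  273.5] 0.0030797163659060417
[ 550.1 -190.9  277. ] [ 551.7 -192.4  277. ]
150.7643984888564 yaw -0.14849408309935785 hook [ 570.7 -193.9] [ 571.9 -194.1]
151.36711347372417 yaw -0.14886335740043274 hook [ 572.8 -195.6] [ 573.4 -195.7]
151.0657534063185 yaw -0.14867908857817044 hook [ 571.7 -194.8] [ 572.6 -194.9]
```

Measurements agree so far:
- The beads are 45.6 mm apart (46 expected). They sit at A (429,276,41) and B (411,234,39).
- The pot centre worked out from the bail is (502.4,218.8), against (502.7,218.3) from the rim.
- The hook is at about (572,-195), with stand yaw -0.149.
- The closed-shape check of tip to post gives 151 mm (about 152 expected).

I'll turn the tool first and narrow the jaws.

Call:
drive_tool:
  increments:
    - [-0.4,[0,0,0],0.09]
    - [-0.4,[0,0,0],0.09]
    - [-0.4,[0,0,0],0.09]
    - [-0.4,[0,0,0],0.09]
    - [-0.4,[0,0,0],0.09]
    - [-0.4,[0,0,0],0.09]
    - [-0.4,[0,0,0],0.09]
    - [-0.4,[0,0,0],0.09]
    - [-0.4,[0,0,0],0.045]
    - [-0.4,[0,0,0],0]

```text
clock: 1.35
position: [275.5, 560.7, 241.7]
ee_rot: [-0.546, 0.838, -0.0, -0.0]
contact_force: [-0.4, 0.7, -0.3]
gripper_width: 25.4
```

```bash
cat >> h.py <<'E'
from scipy.spatial.transform import Rotation as Ro
np.set_printoptions(precision=2,suppress=True)
def st():
    s=read_state();R=Ro.from_quat(s["ee_rot"]).as_matrix()
    print("t",s["clock"],"p",s["position"],"yaw_y",round(float(np.arctan2(R[1,1],R[0,1])),4),"tilt",R[:2,2],"F",s["contact_force"],"w",s["gripper_width"],"q",s["joints"])
    return s,R
def go(target):
    s,R=st();d=R.T@(np.array(target)-s["position"]);print("tool shift mm",d,"scaled",d/300);return d
E
python3 -c "
from h import *
go([429.4,275.9,120])"
```

```text
t 1.35 p [275.51 560.65 241.71] yaw_y 2.7266 tilt [-0. -0.] F [-0.45  0.69 -0.34] w 25.377658077662677 q [ 1.37  0.39  0.01 -0.   -1.19 -1.79]
tool shift mm [ 198.4  -255.62  121.96] scaled [ 0.66 -0.85  0.41]
```

Call:
drive_tool:
  increments:
    - [-0.4,[0.066,-0.085,0.03],0]
    - [-0.4,[0.066,-0.085,0.03],0]
    - [-0.4,[0.066,-0.085,0.03],0]
    - [-0.4,[0.066,-0.085,0.03],0]
    - [-0.4,[0.066,-0.085,0.03],0]
    - [-0.4,[0.066,-0.085,0.03],0]
    - [-0.4,[0.066,-0.085,0.03],0]
    - [-0.4,[0.066,-0.085,0.03],0]
    - [-0.4,[0.066,-0.085,0.03],0]
    - [-0.4,[0.066,-0.085,0.03],0]
    - [-0.4,[0,0,0.05],0]
    - [-0.4,[0,0,0.05],0]
    - [-0.4,[0,0,0],0]

```text
clock: 2.98
position: [427.9, 276.8, 120.8]
ee_rot: [-0.546, 0.838, -0.0, -0.002]
contact_force: [-0.5, -0.6, -0.0]
gripper_width: 25.9
```

```bash
python3 -c "
from h import *
go([429.4,275.9,34])
s=get_image('scene')[:,:,::-1];t=get_image('top')[:,:,::-1]
a=cv2.resize(s[150:250,240:340],None,fx=4,fy=4,interpolation=cv2.INTER_CUBIC)
b=cv2.resize(t[170:270,205:305],None,fx=4,fy=4,interpolation=cv2.INTER_CUBIC)
cv2.imwrite('pics/c3.png',np.hstack([a,b]))
"
```

```text
t 2.975 p [427.94 276.75 120.77] yaw_y 2.7269 tilt [-0. -0.] F [-0.46 -0.62 -0.  ] w 25.908700506186733 q [ 0.89  0.32 -0.44 -0.   -0.82 -1.31]
tool shift mm [-0.08 -1.77 86.77] scaled [-0.   -0.01  0.29]
```

View pics/c3.png

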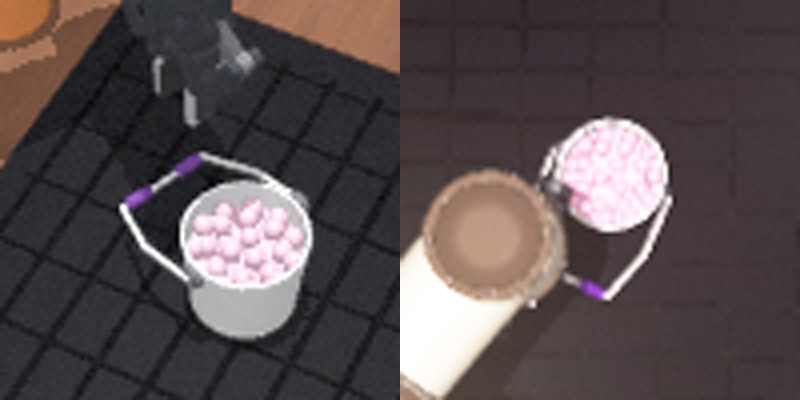

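The crop shows the jaws above the far bead, crossing the crown, with the far bead at scene pixel (287,191). I'll descend, then close to just above 10 mm.

Call:
drive_tool:
  increments:
    - [-0.4,[0,-0.006,0.05],0]
    - [-0.4,[0,0,0.05],0]
    - [-0.4,[0,0,0.05],0]
    - [-0.4,[0,0,0.05],0]
    - [-0.4,[0,0,0.045],0]
    - [-0.4,[0,0,0.04],0]
    - [-0.4,[0,0,0],0]
    - [-0.4,[0,0,0],0]

```text
clock: 4.08
position: [430.8, 276.3, 37.1]
ee_rot: [-0.546, 0.838, 0.0, 0.0]
contact_force: [-0.0, 0.3, -0.3]
gripper_width: 25.9
```

```bash
cat >> h.py <<'E'
def crop(name,sb,tb,f=4):
    s=get_image('scene')[:,:,::-1];t=get_image('top')[:,:,::-1]
    a=cv2.resize(s[sb[1]:sb[1]+100,sb[0]:sb[0]+100],None,fx=f,fy=f,interpolation=cv2.INTER_CUBIC)
    b=cv2.resize(t[tb[1]:tb[1]+100,tb[0]:tb[0]+100],None,fx=f,fy=f,interpolation=cv2.INTER_CUBIC)
    cv2.imwrite(f'pics/{name}.png',np.hstack([a,b]));return s,t
E
python3 -c "
from h import *
go([429.4,275.9,34])
crop('c4',(240,150),(205,170))
"
```

```text
t 4.075 p [430.81 276.3   37.07] yaw_y 2.7258 tilt [0. 0.] F [-0.04  0.32 -0.28] w 25.945024997800488 q [ 0.89  0.45 -0.51  0.   -0.61 -1.3 ]
tool shift mm [0.93 1.13 3.07] scaled [0.   0.   0.01]
```

View pics/c4.png

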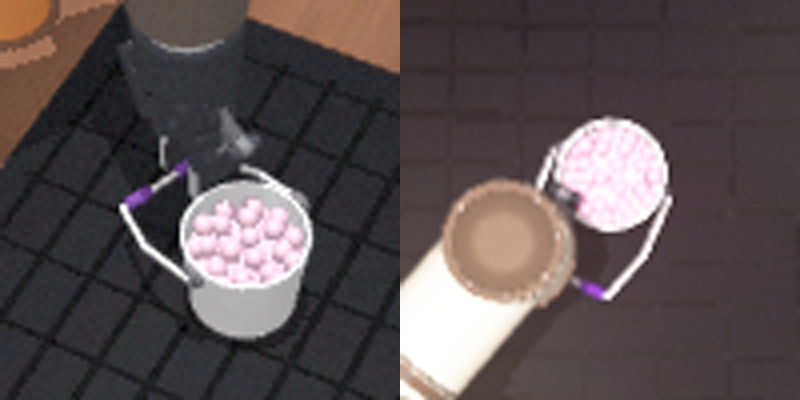

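Call:
drive_tool:
  increments:
    - [-0.55,[0,0.003,0.008],0]
    - [-0.65,[0,0,0],0]
    - [-0.72,[0,0,0],0]
    - [-0.72,[0,0,0],0]
    - [-0.72,[0,0,0],0]

```text
clock: 4.8
position: [430.0, 276.3, 34.5]
ee_rot: [-0.546, 0.838, -0.0, 0.0]
contact_force: [1.8, -2.0, 0.6]
gripper_width: 12.0
```

Call:
drive_tool:
  increments:
    - [-0.75,[0,0,0],0]
    - [-0.75,[0,0,0],0]
    - [-0.75,[0,0,0],0]

```text
clock: 5.18
position: [429.8, 276.4, 34.4]
ee_rot: [-0.546, 0.838, -0.0, 0.0]
contact_force: [2.5, -1.4, 1.3]
gripper_width: 10.6
```

Call:
drive_tool:
  increments:
    - [-0.77,[0,0,0],0]
    - [-0.77,[0,0,0],0]
    - [-0.77,[0,0,0],0]

```text
clock: 5.55
position: [429.7, 276.4, 34.4]
ee_rot: [-0.546, 0.838, -0.0, 0.0]
contact_force: [3.1, -1.8, 0.2]
gripper_width: 10.0
```

Call:
drive_tool:
  increments:
    - [-0.78,[0,0,0],0]
    - [-0.78,[0,0,0],0]
    - [-0.78,[0,0,0],0]

```text
clock: 5.92
position: [429.7, 276.4, 34.4]
ee_rot: [-0.546, 0.838, 0.0, 0.0]
contact_force: [2.3, -2.2, 0.3]
gripper_width: 9.5
```

Call:
drive_tool:
  increments:
    - [-0.78,[0,-0.003,0],0]
    - [-0.78,[0,0,0],0]
    - [-0.78,[0,0,0],0]

```text
clock: 6.3
position: [430.6, 276.0, 34.4]
ee_rot: [-0.546, 0.838, 0.0, 0.0]
contact_force: [2.6, -1.1, 0.0]
gripper_width: 9.7
```

Call:
drive_tool:
  increments:
    - [-0.79,[0,0,0],0]
    - [-0.79,[0,0,0],0]
    - [-0.79,[0,0,0],0]

```text
clock: 6.68
position: [430.5, 276.0, 34.4]
ee_rot: [-0.546, 0.838, -0.0, -0.0]
contact_force: [2.0, -1.4, -0.1]
gripper_width: 9.5
```

Call:
drive_tool:
  increments:
    - [-0.8,[0,0,0],0]
    - [-0.8,[0,0,0],0]
    - [-0.8,[0,0,0],0]

```text
clock: 7.05
position: [430.5, 276.0, 34.4]
ee_rot: [-0.546, 0.838, 0.0, 0.0]
contact_force: [3.6, -2.2, 0.2]
gripper_width: 9.2
```

```bash
python3 -c "
from h import *
s,R=st();print(R.T@s['contact_force'])
crop('c5',(240,150),(205,170))
"
```

```text
t 7.05 p [430.52 276.02  34.42] yaw_y 2.7256 tilt [-0.  0.] F [ 3.59 -2.18  0.24] w 9.221892042745665 q [ 0.89  0.45 -0.52 -0.   -0.6  -1.3 ]
[ 0.54 -4.16 -0.24]
```

View pics/c5.png

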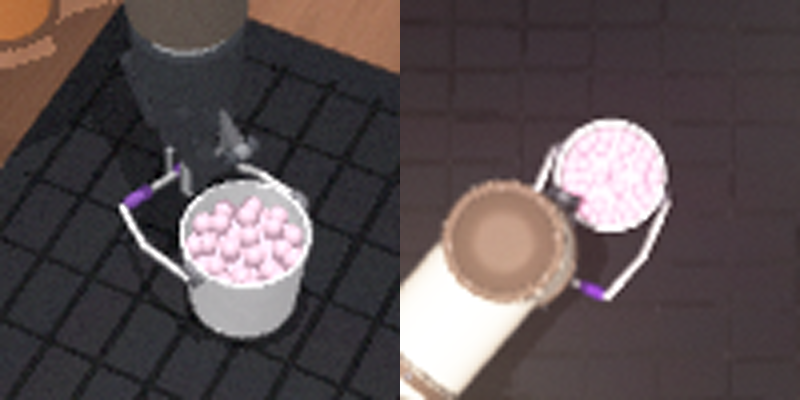

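Call:
drive_tool:
  increments:
    - [-0.78,[0,-0.005,0],0]
    - [-0.78,[0,0,0],0]
    - [-0.78,[0,0,0],0]

```text
clock: 7.52
position: [431.4, 275.5, 34.1]
ee_rot: [-0.546, 0.838, 0.0, -0.0]
contact_force: [-2.4, 1.3, -0.8]
gripper_width: 9.3
```

```bash
python3 -c "
from h import *
s,R=st();print(R.T@s['contact_force'],s['joint_efforts'])
"
```

```text
t 7.525 p [431.39 275.47  34.13] yaw_y 2.7256 tilt [-0. -0.] F [-2.4   1.26 -0.81] w 9.260928451467164 q [ 0.89  0.45 -0.51 -0.   -0.6  -1.3 ]
[-0.18  2.7   0.81] [ -1.34 -35.66  11.55   2.98  -0.08  -0.04]
```

Call:
drive_tool:
  increments:
    - [-0.79,[0,0.001,0],0]
    - [-0.79,[0,0.005,-0.015],0]
    - [-0.79,[0,0.004,-0.015],0]
    - [-0.79,[0,0,0],0]

```text
clock: 8.02
position: [429.2, 276.7, 44.0]
ee_rot: [-0.546, 0.838, 0.0, 0.0]
contact_force: [0.2, 0.6, -0.6]
gripper_width: 9.4
```

```bash
python3 -c "
from h import *
s,R=st();print(R.T@s['contact_force'])
crop('c6',(240,150),(205,170))
"
```

```text
t 8.025 p [429.24 276.7   43.97] yaw_y 2.7256 tilt [0. 0.] F [ 0.15  0.6  -0.63] w 9.438688697270985 q [ 0.89  0.44 -0.51  0.   -0.62 -1.31]
[-0.61  0.1   0.63]
```

View pics/c6.png

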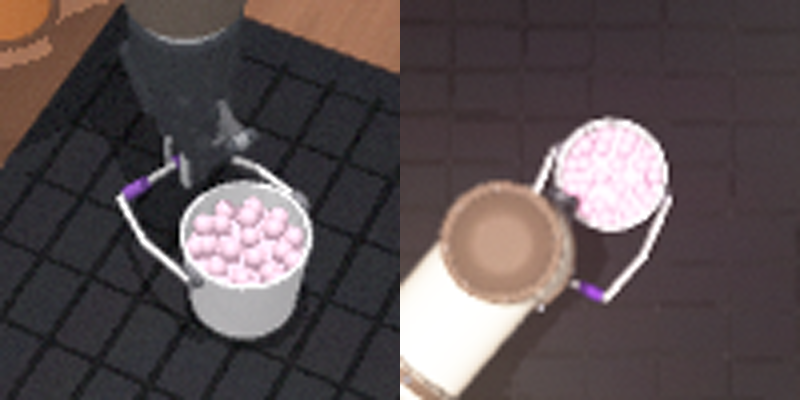

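The light grip carries the bead. The near bead rose about 2.5 px, the pot stayed put and the force is below 1 N. Continuing the arc.

Call:
drive_tool:
  increments:
    - [-0.79,[0,0.0056,-0.031],0]
    - [-0.79,[0,0.0025,-0.0315],0]
    - [-0.79,[0,-0.0007,-0.0316],0]
    - [-0.79,[0,-0.0038,-0.0314],0]
    - [-0.79,[0,0,0],0]

```text
clock: 8.75
position: [428.6, 277.4, 82.1]
ee_rot: [-0.546, 0.838, 0.0, 0.001]
contact_force: [0.4, -0.2, -0.9]
gripper_width: 9.2
```

```bash
python3 -c "
from h import *
s,R=st();print(R.T@s['contact_force'])
crop('c7',(240,150),(205,170))
"
```

```text
t 8.75 p [428.6  277.45  82.12] yaw_y 2.7253 tilt [0. 0.] F [ 0.41 -0.25 -0.87] w 9.150252840039883 q [ 0.89  0.37 -0.48  0.   -0.72 -1.31]
[ 0.06 -0.47  0.87]
```

View pics/c7.png

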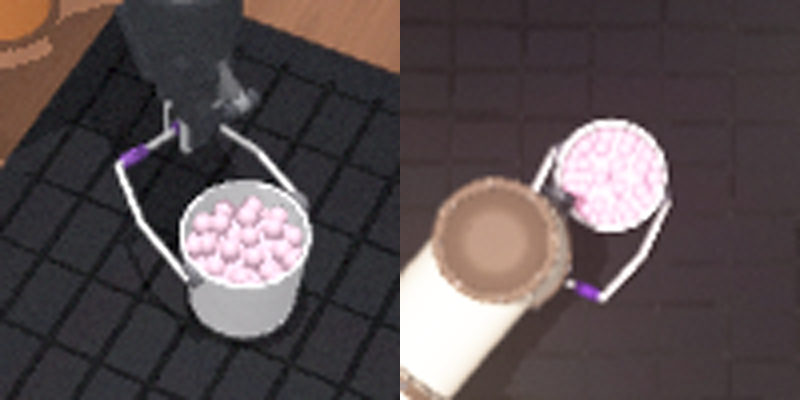

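The bail is above level and the pot has not moved. Continuing.

Call:
drive_tool:
  increments:
    - [-0.79,[0,-0.007,-0.031],0]
    - [-0.79,[0,-0.01,-0.03],0]
    - [-0.79,[0,-0.013,-0.029],0]
    - [-0.79,[0,-0.0157,-0.0275],0]
    - [-0.79,[0,0,0],0]

```text
clock: 9.48
position: [441.3, 272.0, 117.4]
ee_rot: [-0.546, 0.838, 0.0, 0.001]
contact_force: [-3.5, 2.5, 2.1]
gripper_width: 9.6
```

```bash
python3 -c "
from h import *
s,R=st();print(R.T@s['contact_force'])
crop('c8',(240,150),(205,170))
"
```

```text
t 9.475 p [441.28 271.99 117.38] yaw_y 2.7249 tilt [0. 0.] F [-3.53  2.53  2.14] w 9.604470533178409 q [ 0.87  0.34 -0.42 -0.   -0.81 -1.28]
[-0.89  4.25 -2.14]
```

View pics/c8.png

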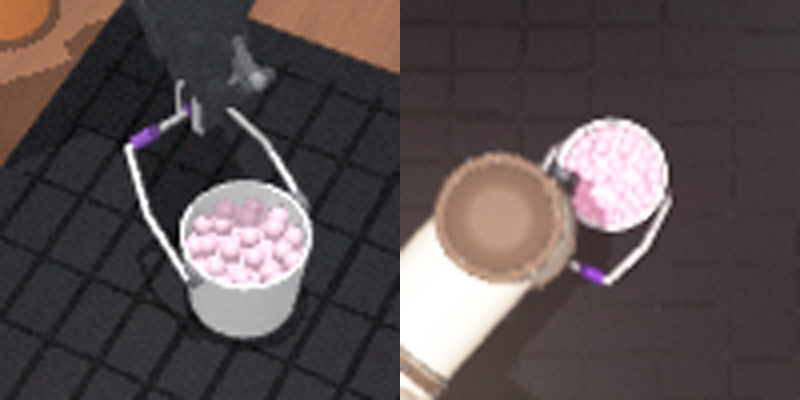

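```bash
cat >> h.py <<'E'
def beadB(s,t,sb,tb):
    V=((125,90,60),(150,255,255))
    bs=blobs(s,sb,*V);bt=blobs(t,tb,*V)
    print([ (b[0],b[1]) for b in bs],[(b[0],b[1]) for b in bt])
    best=max(bs,key=lambda b:b[0])[1],max(bt,key=lambda b:b[0])[1]
    p,e=tri(*best);print("B",p,e)
    ux=np.array([.915,-.404]);uy=np.array([.404,.915]);d=p[:2]-[502.4,218.8]
    print("out",-d@ux,"along",d@uy,"h",p[2]-71,"ang",np.arctan2(-d@ux,p[2]-71))
E
python3 -c "
from h import *
s=get_image('scene')[:,:,::-1].copy();t=get_image('top')[:,:,::-1].copy()
beadB(s,t,(260,160,290,205),(340-100,225,265,250))
m=cv2.inRange(cv2.cvtColor(t,cv2.COLOR_BGR2HSV)[190:255,225:285],(0,0,120),(180,120,255))
x=cv2.morphologyEx(m,cv2.MORPH_OPEN,np.ones((7,7)))
c=max(cv2.findContours(x,0,2)[0],key=cv2.contourArea);e=cv2.fitEllipse(c);print(e,plane('top',e[0][0]+225,e[0][1]+190,78))
"
```

```text
[(np.int32(4), array([286.  , 176.75])), (np.int32(31), array([275.77, 183.9 ]))] [(np.int32(25), array([252.76, 237.88]))]
B [420.66 229.41 119.64] 1.256810168687624
out 79.08428544984555 along -23.31189839696543 h 48.635013514931416 ang 1.0194370788441123
((9.276876449584961, 37.157691955566406), (30.87005615234375, 82.67949676513672), 59.225433349609375) [455.87 292.25  78.  ]
```

Bail angle is about 1.02 rad, as planned. Continuing.

Call:
drive_tool:
  increments:
    - [-0.79,[0,-0.0175,-0.027],0]
    - [-0.79,[0,-0.0205,-0.025],0]
    - [-0.79,[0,-0.0225,-0.0225],0]
    - [-0.79,[0,-0.025,-0.02],0]
    - [-0.79,[0,0,0],0]

```text
clock: 10.3
position: [465.0, 261.2, 145.5]
ee_rot: [-0.545, 0.838, 0.0, 0.001]
contact_force: [-3.2, 1.9, 2.9]
gripper_width: 8.9
```

```bash
python3 -c "
from h import *
s,R=st();print(R.T@s['contact_force'])
s,t=crop('c9',(240,140),(205,170))
beadB(s.copy(),t.copy(),(260,150,300,205),(240,215,265,250))
"
```

```text
t 10.3 p [464.98 261.25 145.52] yaw_y 2.7247 tilt [0. 0.] F [-3.23  1.9   2.87] w 8.89106583923672 q [ 0.82  0.32 -0.35  0.   -0.89 -1.23]
[-0.43  3.72 -2.87]
[(np.int32(6), array([292.67, 176.17])), (np.int32(33), array([281.42, 183.76]))] [(np.int32(24), array([255.75, 230.12]))]
B [443.87 219.18 144.96] 1.0497266085869976
out 53.708272117336904 along -23.301657615460456 h 73.96173185607961 ang 0.6280700729706948
```

View pics/c9.png

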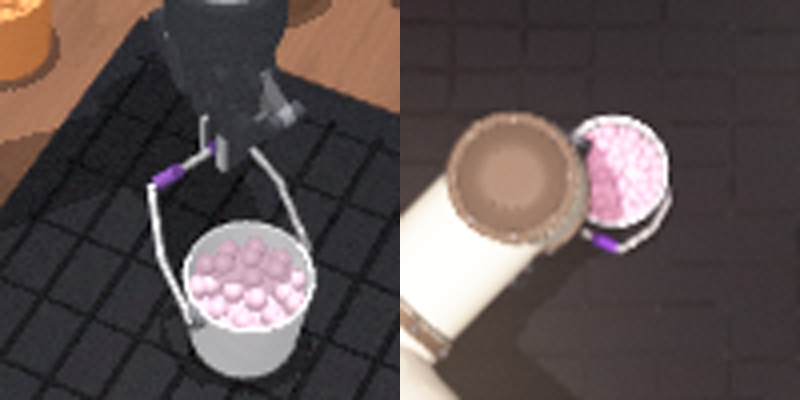

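Pot rim has shifted by about 1 px, so friction is starting to matter. I'll loosen the jaws to a cage and let the outer finger push the rest of the way.

Call:
drive_tool:
  increments:
    - [-0.76,[0,0,0],0]
    - [-0.74,[0,0,0],0]
    - [-0.74,[0,0,0],0]

```text
clock: 10.78
position: [464.1, 260.9, 144.3]
ee_rot: [-0.546, 0.838, -0.0, -0.0]
contact_force: [0.1, -0.6, -0.3]
gripper_width: 10.9
```

Call:
drive_tool:
  increments:
    - [-0.74,[0,-0.027,-0.0165],0]
    - [-0.74,[0,-0.0285,-0.0138],0]
    - [-0.74,[0,-0.03,-0.011],0]
    - [-0.74,[0,0,0],0]
    - [-0.74,[0,0,0],0]

```text
clock: 11.4
position: [487.8, 250.6, 157.0]
ee_rot: [-0.546, 0.838, -0.0, 0.0]
contact_force: [-0.2, 0.0, 0.7]
gripper_width: 11.1
```

```bash
python3 -c "
from h import *
s,R=st();print(R.T@s['contact_force'])
s,t=crop('c10',(240,140),(205,170))
beadB(s.copy(),t.copy(),(260,150,300,205),(240,215,275,250))
"
```

```text
t 11.4 p [487.77 250.64 156.96] yaw_y 2.7252 tilt [0. 0.] F [-0.25  0.    0.74] w 11.090181099234375 q [ 0.77  0.33 -0.3   0.   -0.93 -1.19]
[ 0.1   0.23 -0.74]
[(np.int32(4), array([298.75, 178.  ])), (np.int32(34), array([287.94, 186.29]))] [(np.int32(17), array([258.88, 222.06]))]
B [468.26 209.27 159.54] 1.0098658699990957
out 27.393185702526285 along -22.511147458256385 h 88.53884125892773 ang 0.30005063883875166
```

View pics/c10.png

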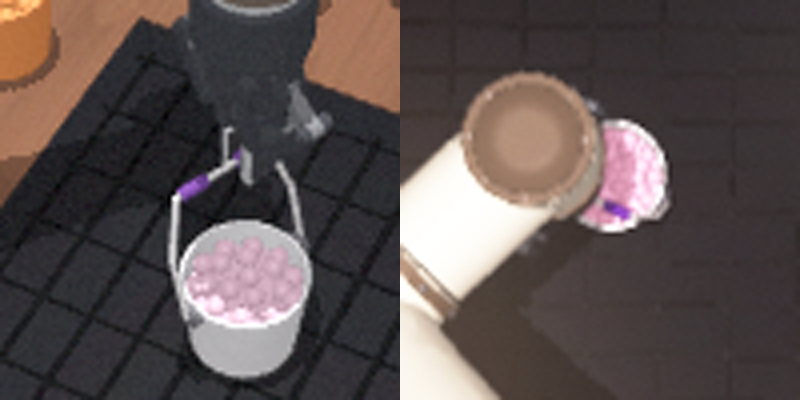

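Call:
drive_tool:
  increments:
    - [-0.74,[0,-0.031,-0.008],0]
    - [-0.74,[0,-0.031,-0.005],0]
    - [-0.74,[0,-0.031,-0.002],0]
    - [-0.74,[0,0,0],0]
    - [-0.74,[0,0,0],0]

```text
clock: 12.12
position: [513.3, 239.4, 161.4]
ee_rot: [-0.546, 0.838, -0.0, -0.0]
contact_force: [-0.3, 0.2, 0.6]
gripper_width: 11.0
```

```bash
python3 -c "
from h import *
s,R=st();print(R.T@s['contact_force'])
s,t=crop('c11',(240,140),(205,170))
beadB(s.copy(),t.copy(),(260,150,300,205),(240,205,275,250))
"
```

```text
t 12.125 p [513.26 239.39 161.43] yaw_y 2.7253 tilt [-0. -0.] F [-0.26  0.18  0.58] w 11.040454320803176 q [ 0.72  0.36 -0.25  0.   -0.96 -1.14]
[-0.06  0.31 -0.58]
[(np.int32(34), array([294.79, 192.09]))] [(np.int32(17), array([262.59, 213.82]))]
B [493.68 198.07 163.36] 0.7014431614858753
out -0.39921876360574265 along -22.491275888795144 h 92.35546630732358 ang -0.004322605830576012
```

View pics/c11.png

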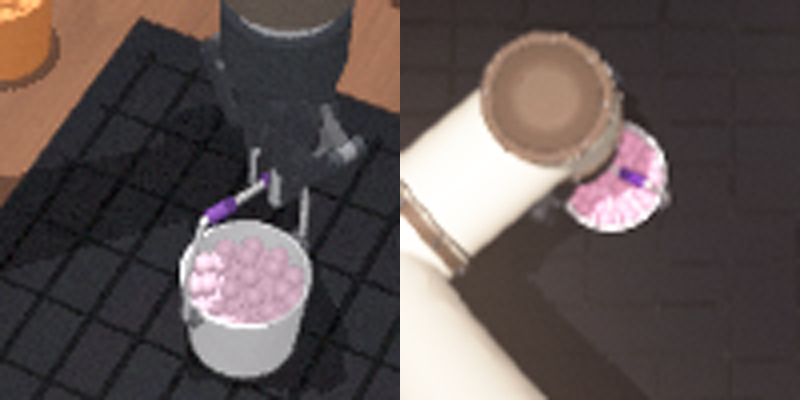

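The bail is upright (angle about 0.00) and the pot is level. Now a firm squeeze on the bead, then lift.

Call:
drive_tool:
  increments:
    - [-0.74,[0,0,0.01],0]
    - [-0.78,[0,0,0],0]
    - [-0.82,[0,0,0],0]
    - [-1,[0,0,0],0]
    - [-1,[0,0,0],0]
    - [-1,[0,0,0],0]

```text
clock: 12.98
position: [513.0, 239.5, 158.4]
ee_rot: [-0.546, 0.838, 0.0, -0.0]
contact_force: [0.2, 0.8, -1.8]
gripper_width: 7.9
```

Call:
drive_tool:
  increments:
    - [-1,[0,0,-0.01],0]
    - [-1,[0,0,-0.01],0]
    - [-1,[0,0,-0.01],0]
    - [-1,[0,0,0],0]
    - [-1,[0,0,0],0]
    - [-1,[0,0,0],0]

```text
clock: 13.72
position: [513.0, 239.5, 167.4]
ee_rot: [-0.546, 0.838, 0.0, -0.0]
contact_force: [0.3, 0.5, -5.7]
gripper_width: 7.8
```

```bash
python3 -c "
from h import *
s,R=st();print(R.T@s['contact_force'],s['wrist_torque'])
s,t=crop('c12',(240,140),(205,170))
beadB(s.copy(),t.copy(),(260,150,300,205),(240,205,275,250))
"
```

```text
t 13.725 p [513.04 239.47 167.41] yaw_y 2.7256 tilt [-0. -0.] F [ 0.32  0.49 -5.73] w 7.805683599232899 q [ 0.72  0.35 -0.25 -0.   -0.97 -1.14]
[-0.58 -0.09  5.73] [ 0.17 -0.01 -0.04]
[(np.int32(36), array([294.58, 190.03]))] [(np.int32(17), array([262.59, 213.82]))]
B [493.   197.81 171.72] 0.8858562477816179
out 0.12104392065846083 along -22.998966813601378 h 100.71762268406991 ang 0.0012018141329770853
```

View pics/c12.png

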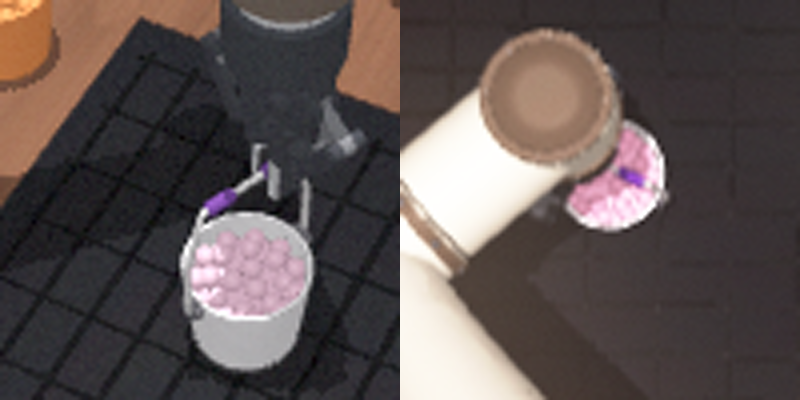

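Pot lifted about 9 mm, level, with a weight reading of about 5.5 N, so I expect about 46 mm of sink. Raising it, then turning to match the stand.

Call:
drive_tool:
  increments:
    - [-1,[0,0,-0.01],0]
    - [-1,[0,0,-0.02],0]
    - [-1,[0,0,-0.03],0]
    - [-1,[0,0,-0.035],-0.01]
    - [-1,[0,0,-0.04],-0.015]
    - [-1,[0,0,-0.04],-0.015]
    - [-1,[0,0,-0.04],-0.02]
    - [-1,[0,0,-0.04],-0.02]
    - [-1,[0,0,-0.04],-0.02]
    - [-1,[0,0,-0.04],-0.015]
    - [-1,[0,0,-0.035],-0.015]
    - [-1,[0,0,-0.025],-0.01]
    - [-1,[0,0,-0.015],0]
    - [-1,[0,0,-0.01],0]
    - [-1,[0,0,0],0]
    - [-1,[0,0,0],0]

```text
clock: 15.82
position: [513.0, 239.4, 293.1]
ee_rot: [-0.657, 0.754, 0.0, -0.0]
contact_force: [-0.4, 0.6, -5.7]
gripper_width: 7.9
```

```bash
python3 -c "
from h import *
go([506.9,-161.7,292.5]); print(read_state()['wrist_torque'])
s=get_image('scene');cv2.imwrite('pics/s13.png',s[:,:,::-1])
"
```

```text
t 15.825 p [513.   239.44 293.15] yaw_y 3.0055 tilt [-0. -0.] F [-0.37  0.62 -5.73] w 7.930274115787167 q [ 0.72  0.25 -0.05 -0.   -1.26 -0.86]
tool shift mm [398.26 -48.38   0.81] scaled [ 1.33 -0.16  0.  ]
[0.07 0.01 0.07]
```

View pics/s13.png

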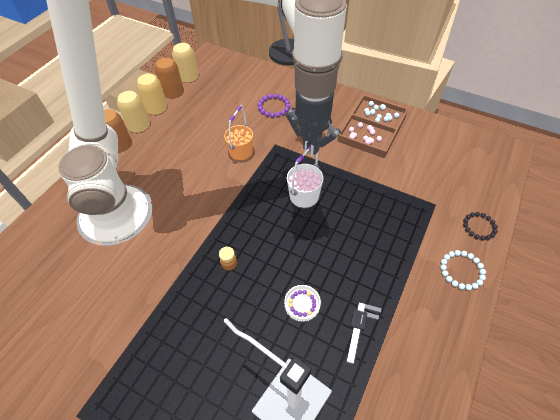

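Call:
drive_tool:
  increments:
    - [-1,[0.01,-0.001,0],0]
    - [-1,[0.02,-0.002,0],0]
    - [-1,[0.03,-0.004,0],0]
    - [-1,[0.04,-0.005,0],0]
    - [-1,[0.05,-0.006,0],0]
    - [-1,[0.054,-0.0065,0],0]
    - [-1,[0.054,-0.0065,0],0]
    - [-1,[0.054,-0.0065,0],0]
    - [-1,[0.054,-0.0065,0],0]
    - [-1,[0.054,-0.0065,0],0]
    - [-1,[0.054,-0.0065,0],0]
    - [-1,[0.054,-0.0065,0],0]
    - [-1,[0.054,-0.0065,0],0]
    - [-1,[0.054,-0.0065,0],0]
    - [-1,[0.054,-0.0065,0],0]
    - [-1,[0.054,-0.0065,0],0]
    - [-1,[0.054,-0.0065,0],0]

```text
clock: 18.0
position: [509.2, -2.7, 293.6]
ee_rot: [-0.657, 0.754, 0.0, -0.0]
contact_force: [0.1, 0.7, -5.5]
gripper_width: 7.3
```

Call:
drive_tool:
  increments:
    - [-1,[0.054,-0.0065,0],0]
    - [-1,[0.054,-0.0065,0],0]
    - [-1,[0.054,-0.0065,0],0]
    - [-1,[0.054,-0.0065,0],0]
    - [-1,[0.054,-0.0065,0],0]
    - [-1,[0.054,-0.0065,0],0]
    - [-1,[0.054,-0.0065,0],0]
    - [-1,[0.05,-0.006,0],0]
    - [-1,[0.04,-0.005,0],0]
    - [-1,[0.03,-0.004,0],0]
    - [-1,[0.02,-0.002,0],0]
    - [-1,[0.01,-0.001,0],0]
    - [-1,[0,0,0],0]
    - [-1,[0,0,0],0]

```text
clock: 19.75
position: [506.7, -160.8, 293.6]
ee_rot: [-0.658, 0.753, 0.0, 0.0]
contact_force: [0.3, 1.2, -5.6]
gripper_width: 8.0
```

```bash
python3 -c "
from h import *
go([506.9,-161.7,292.5]);print(read_state()['wrist_torque'])
s=get_image('scene')[:,:,::-1];t=get_image('top')[:,:,::-1]
cv2.imwrite('pics/s14.png',s);cv2.imwrite('pics/t14.png',t)
a=cv2.resize(s[220:420,130:330],None,fx=2,fy=2,interpolation=3);b=cv2.resize(t[120:260,330:470],(400,400),interpolation=3)
cv2.imwrite('pics/c14.png',np.hstack([a,b]))
V=((125,90,60),(150,255,255))
print(blobs(s.copy(),(130,240,280,400),*V));print(blobs(t.copy(),(350,150,450,260),*V))
"
```

```text
t 19.75 p [ 506.67 -160.82  293.57] yaw_y 3.006 tilt [0. 0.] F [ 0.3   1.23 -5.63] w 7.9891607270200105 q [-0.    0.19 -0.13 -0.   -1.25 -0.13]
tool shift mm [ 0.84 -0.35  1.07] scaled [ 0. -0.  0.]
[ 0.13 -0.05 -0.  ]
[(np.int32(5), array([207.8, 292.8]), array([207, 292,   3,   3])), (np.int32(68), array([194.32, 309.99]), array([189, 305,  12,  12]))]
[]
```

View pics/c14.png

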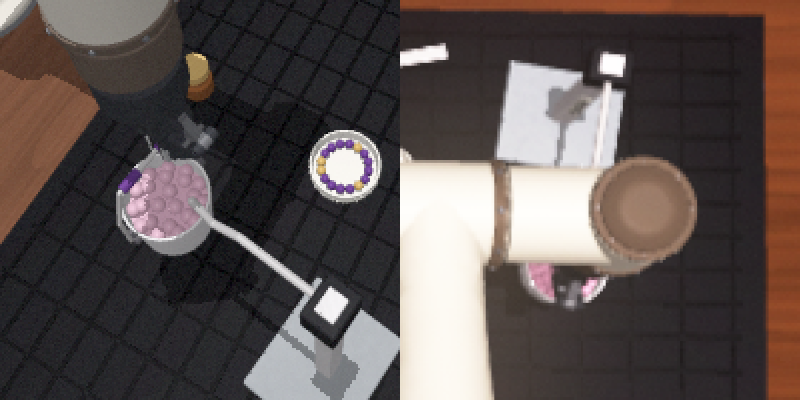

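```bash
python3 -c "
from h import *
s,R=st();p=s['position']
print('crown mid pred',p+R@[23.1,.7,-7.6],'B pred',p+R@[46,1,-7.6], 'hook stand frame')
print('B by ray at z301',plane('scene',194.3,310,301),'at 298',plane('scene',194.3,310,298))
ux=np.array([.989,-.148]);uy=np.array([.148,.989])
m=(p+R@[23.1,.7,-7.6])[:2]-[572,-194.8];print('mid rel hook in stand xy',m@ux,m@uy)
b=plane('scene',194.3,310,299)[:2]-[572.5,-195.6];print('B rel (scene calib)',b@ux,b@uy)
"
```

```text
t 19.85 p [ 506.66 -160.84  293.57] yaw_y 3.0061 tilt [0. 0.] F [-1.01 -1.16 -5.19] w 7.8592953251534565 q [-0.    0.19 -0.13 -0.   -1.25 -0.13]
crown mid pred [ 502.84 -183.63  301.17] B pred [ 499.45 -206.28  301.17] hook stand frame
B by ray at z301 [ 500.27 -207.43  301.  ] at 298 [ 499.09 -206.75  298.  ]
mid rel hook in stand xy -70.04842817273098 0.8086988041863192
B rel (scene calib) -70.5282459448688 -22.060144795127968
```

Bead position by ray agrees with the grasp prediction to about 1 mm. Moving in over the hook.

Call:
drive_tool:
  increments:
    - [-1,[0,-0.008,0],0]
    - [-1,[0.001,-0.015,0],0]
    - [-1,[0.001,-0.02,0],0]
    - [-1,[0.001,-0.02,0],0]
    - [-1,[0.001,-0.02,0],0]
    - [-1,[0.001,-0.02,0],0]
    - [-1,[0.001,-0.02,0],0]
    - [-1,[0,-0.02,0],0]
    - [-1,[0,-0.02,0],0]
    - [-1,[0,-0.02,0],0]
    - [-1,[0,-0.02,0],0]
    - [-1,[0,-0.016,0],0]
    - [-1,[0,-0.01,0],0]
    - [-1,[0,-0.005,0],0]
    - [-1,[0,0,0],0]
    - [-1,[0,0,0],0]

```text
clock: 21.85
position: [575.8, -172.4, 293.6]
ee_rot: [-0.657, 0.754, 0.0, -0.0]
contact_force: [0.3, 0.8, -4.5]
gripper_width: 8.0
```

```bash
python3 -c "
from h import *
s,R=st();p=s['position'];print(s['wrist_torque'])
ux=np.array([.989,-.148]);uy=np.array([.148,.989])
m=(p+R@[23.1,.7,-7.6])[:2]-[572,-194.8];print('mid rel hook in stand xy',m@ux,m@uy)
s=get_image('scene')[:,:,::-1];t=get_image('top')[:,:,::-1]
a=cv2.resize(s[230:400,160:330],(510,510),interpolation=3);b=cv2.resize(t[130:230,340:430],(290,322),interpolation=3)
b=cv2.copyMakeBorder(b,0,510-322,0,0,0)
cv2.imwrite('pics/c15.png',np.hstack([a,b]))
V=((125,90,60),(150,255,255))
print(blobs(s.copy(),(130,300,280,400),*V))
"
```

```text
t 21.85 p [ 575.77 -172.4   293.63] yaw_y 3.0056 tilt [-0.  0.] F [ 0.34  0.84 -4.51] w 8.031764938328658 q [-0.02  0.31  0.03 -0.   -1.29 -0.11]
[ 0.15 -0.    0.03]
mid rel hook in stand xy 0.004055545171670814 -0.3916751823927598
[(np.int32(9), array([237.56, 315.44]), array([236, 314,   4,   4])), (np.int32(70), array([224.51, 333.93]), array([219, 328,  12,  13]))]
```

View pics/c15.png

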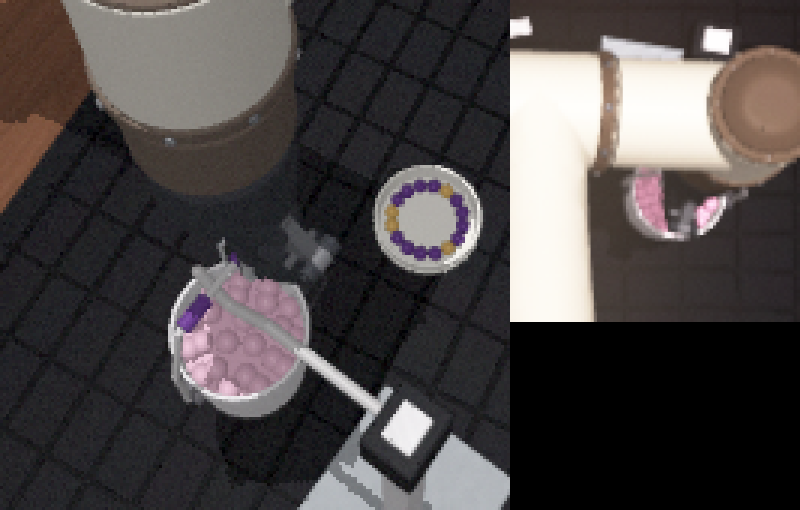

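Both beads straddle the rod: A at scene (237,315), B at (224,334), and the rod passes under the crown between them. Lowering to just above the seat.

Call:
drive_tool:
  increments:
    - [-1,[0,0,0.008],0]
    - [-1,[0,0,0.014],0]
    - [-1,[0,0,0.016],0]
    - [-1,[0,0,0.016],0]
    - [-1,[0,0,0.016],0]
    - [-1,[0,0,0.014],0]
    - [-1,[0,0,0.01],0]
    - [-1,[0,0,0.006],0]
    - [-1,[0,0,0.004],0]
    - [-1,[0,0,0],0]
    - [-1,[0,0,0],0]

```text
clock: 23.32
position: [576.0, -172.4, 262.5]
ee_rot: [-0.657, 0.753, -0.0, 0.0]
contact_force: [-0.2, 0.1, -5.7]
gripper_width: 7.8
```

Call:
drive_tool:
  increments:
    - [-1,[0,0,0.004],0]
    - [-1,[0,0,0.004],0]
    - [-1,[0,0,0.004],0]

```text
clock: 23.7
position: [575.9, -172.4, 258.6]
ee_rot: [-0.657, 0.754, 0.0, -0.0]
contact_force: [0.0, -0.1, -5.4]
gripper_width: 7.9
```

Call:
drive_tool:
  increments:
    - [-1,[0,0,0.004],0]
    - [-1,[0,0,0.004],0]
    - [-1,[0,0,0.004],0]
    - [-1,[0,0,0.004],0]
    - [-1,[0,0,0.004],0]
    - [-1,[0,0,0.004],0]

```text
clock: 24.45
position: [576.1, -172.4, 251.6]
ee_rot: [-0.657, 0.753, -0.0, 0.0]
contact_force: [0.6, 0.4, -4.7]
gripper_width: 7.5
```

Call:
drive_tool:
  increments:
    - [-1,[0,0,0.006],0]
    - [-1,[0,0,0.006],0]
    - [-1,[0,0,0.006],0]
    - [-1,[0,0,0.006],0]
    - [-1,[0,0,0.006],0]
    - [-1,[0,0,0.003],0]
    - [-1,[0,0,0],0]
    - [-1,[0,0,0],0]

```text
clock: 25.45
position: [576.1, -172.4, 241.8]
ee_rot: [-0.657, 0.753, -0.0, 0.0]
contact_force: [0.6, -0.1, -3.6]
gripper_width: 7.9
```

```bash
python3 -c "
from h import *
s,R=st();p=s['position'];print(s['wrist_torque'])
s=get_image('scene')[:,:,::-1];t=get_image('top')[:,:,::-1]
a=cv2.resize(s[230:400,160:330],(510,510),interpolation=3);b=cv2.resize(t[130:230,340:430],(290,322),interpolation=3)
b=cv2.copyMakeBorder(b,0,510-322,0,0,0)
cv2.imwrite('pics/c16.png',np.hstack([a,b]))
W=((0,0,200),(180,40,255));V=((125,90,60),(150,255,255))
print(blobs(s.copy(),(130,300,260,400),*V))
"
```

```text
t 25.45 p [ 576.07 -172.4   241.82] yaw_y 3.0057 tilt [ 0. -0.] F [ 0.55 -0.08 -3.58] w 7.856223242763551 q [-0.02  0.34 -0.05  0.   -1.17 -0.11]
[ 0.03 -0.2   0.04]
[(np.int32(8), array([240.75, 326.25]), array([239, 325,   4,   4])), (np.int32(60), array([228.33, 343.27]), array([223, 338,  11,  12]))]
```

View pics/c16.png

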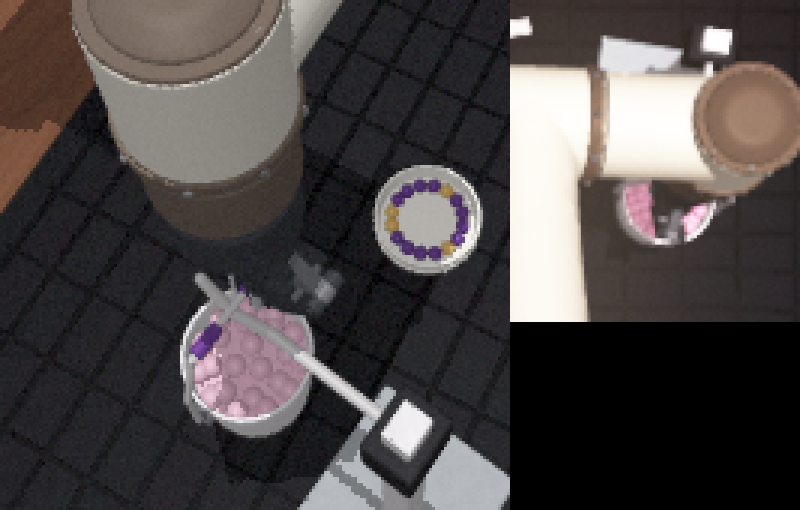

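The crown lies in the V and the load is transferring as predicted (3.6 N left at 13.6 mm of sink). Continuing slowly.

Call:
drive_tool:
  increments:
    - [-1,[0,0,0.004],0]
    - [-1,[0,0,0.006],0]
    - [-1,[0,0,0.006],0]
    - [-1,[0,0,0.006],0]
    - [-1,[0,0,0.006],0]
    - [-1,[0,0,0.006],0]
    - [-1,[0,0,0.006],0]
    - [-1,[0,0,0.006],0]
    - [-1,[0,0,0.006],0]
    - [-1,[0,0,0.006],0]
    - [-1,[0,0,0.006],0]
    - [-1,[0,0,0.006],0]
    - [-1,[0,0,0.006],0]
    - [-1,[0,0,0.006],0]
    - [-1,[0,0,0.004],0]
    - [-1,[0,0,0],0]
    - [-1,[0,0,0],0]

```text
clock: 27.68
position: [576.0, -172.4, 216.0]
ee_rot: [-0.657, 0.754, -0.0, 0.0]
contact_force: [1.5, -0.1, -1.0]
gripper_width: 7.7
```

Call:
drive_tool:
  increments:
    - [-1,[0,0,0],0]

```text
clock: 27.8
position: [576.0, -172.4, 216.0]
ee_rot: [-0.657, 0.754, -0.0, 0.0]
contact_force: [1.4, 0.4, -0.3]
gripper_width: 7.9
```

Call:
drive_tool:
  increments:
    - [-1,[0,0,0],0]

```text
clock: 27.92
position: [576.0, -172.4, 215.9]
ee_rot: [-0.657, 0.754, -0.0, 0.0]
contact_force: [0.6, -0.5, -0.4]
gripper_width: 7.7
```

Call:
drive_tool:
  increments:
    - [-1,[0,0,0],0]

```text
clock: 28.05
position: [576.0, -172.4, 215.9]
ee_rot: [-0.657, 0.754, -0.0, 0.0]
contact_force: [2.3, 0.5, -0.4]
gripper_width: 7.6
```

Call:
drive_tool:
  increments:
    - [-1,[0,-0.002,0.002],0]
    - [-1,[0,-0.002,0.002],0]
    - [-1,[0,0,0.002],0]
    - [-1,[0,0,0],0]
    - [-1,[0,0,0],0]

```text
clock: 28.68
position: [576.4, -172.5, 213.8]
ee_rot: [-0.657, 0.754, 0.001, -0.001]
contact_force: [-2.4, 0.5, -0.7]
gripper_width: 7.7
```

Call:
drive_tool:
  increments:
    - [-1,[0,0,0],0]

```text
clock: 28.8
position: [576.5, -172.5, 213.8]
ee_rot: [-0.657, 0.754, 0.001, -0.0]
contact_force: [-2.9, 0.8, -0.6]
gripper_width: 7.6
```

Call:
drive_tool:
  increments:
    - [-1,[0,0,0],0]

```text
clock: 28.92
position: [576.5, -172.5, 213.8]
ee_rot: [-0.657, 0.754, 0.001, -0.0]
contact_force: [-3.3, 0.3, -0.4]
gripper_width: 7.7
```

```bash
python3 -c "
from h import *
s,R=st();p=s['position'];print(s['wrist_torque'])
f=[]
for k in range(3):
    s=get_image('scene')[:,:,::-1];f.append(read_state()['contact_force'])
    t=get_image('top')[:,:,::-1];f.append(read_state()['contact_force'])
print(np.array(f),np.mean(f,0))
cv2.imwrite('pics/s17.png',s)
a=cv2.resize(s[250:390,170:310],(560,560),interpolation=3)
cv2.imwrite('pics/c17.png',a)
V=((125,90,60),(150,255,255))
print(blobs(s.copy(),(130,300,260,400),*V))
"
```

```text
t 28.925 p [ 576.51 -172.51  213.82] yaw_y 3.0054 tilt [-0.  0.] F [-3.31  0.3  -0.38] w 7.668002029487158 q [-0.02  0.37 -0.09 -0.   -1.11 -0.11]
[ 0.19  0.92 -0.03]
[[-3.62  0.52 -0.78]
 [-4.2   0.5  -1.75]
 [-3.85  0.85 -0.11]
 [-3.33  0.32 -0.62]
 [-4.16  0.34 -0.55]
 [-3.94  0.36 -0.52]] [-3.85  0.48 -0.72]
[(np.int32(5), array([242.2, 331. ]), array([241, 330,   3,   3])), (np.int32(55), array([230.53, 347.78]), array([226, 343,  10,  11]))]
```

View pics/c17.png

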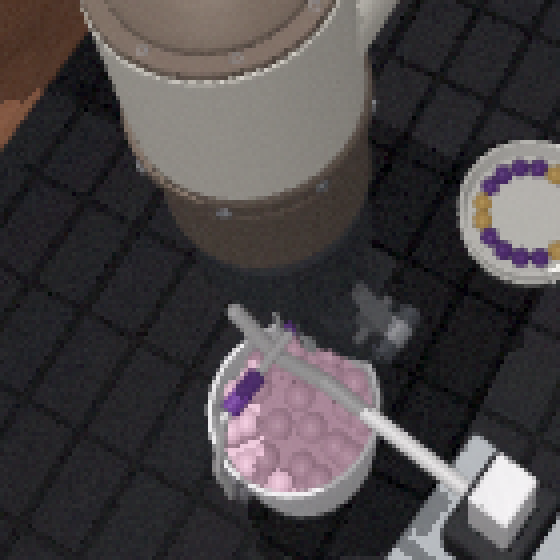

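Lateral force reversed, so the V's neutral lies about 0.3 mm from the earlier position. Going back 0.9 mm.

Call:
drive_tool:
  increments:
    - [-1,[0,0.0015,0],0]
    - [-1,[0,0.0015,0],0]
    - [-1,[0,0,0],0]
    - [-1,[0,0,0],0]

```text
clock: 29.72
position: [576.6, -172.5, 214.2]
ee_rot: [-0.657, 0.753, -0.0, 0.0]
contact_force: [-2.3, 0.5, -0.9]
gripper_width: 8.1
```

```bash
cat >> h.py <<'E'
def avg(n=4):
    f=[];w=[]
    for k in range(n):
        get_image('scene');q=read_state();f.append(q['contact_force']);w.append(q['wrist_torque'])
    print('avgF',np.mean(f,0),'T',np.mean(w,0),'p',q['position'],'t',q['clock'])
E
python3 -c "
from h import *
avg()"
```

```text
avgF [-1.96  0.02 -0.43] T [ 0.06  0.52 -0.05] p [ 576.57 -172.5   214.19] t 29.925
```

Call:
drive_tool:
  increments:
    - [-1,[0,0.001,0.002],0]
    - [-1,[0,0.001,0.002],0]
    - [-1,[0,0,0.002],0]
    - [-1,[0,0,0],0]
    - [-1,[0,0,0],0]

```text
clock: 30.55
position: [576.3, -172.5, 212.6]
ee_rot: [-0.658, 0.753, -0.001, 0.001]
contact_force: [1.1, -0.6, -0.6]
gripper_width: 7.7
```

```bash
python3 -c "
from h import *
avg()"
```

```text
avgF [ 2.21 -0.56 -0.27] T [-0.26 -0.59  0.05] p [ 576.3  -172.43  212.55] t 30.75
```

Call:
drive_tool:
  increments:
    - [-1,[0,-0.001,0.002],0]
    - [-1,[0,0,0.002],0]
    - [-1,[0,0,0],0]
    - [-1,[0,0,0],0]

```text
clock: 31.25
position: [576.2, -172.5, 211.2]
ee_rot: [-0.657, 0.754, -0.0, 0.0]
contact_force: [2.8, -0.5, 0.0]
gripper_width: 8.2
```

```bash
python3 -c "
from h import *
avg(6)"
```

```text
avgF [ 3.58 -1.06 -0.23] T [-0.28 -0.9   0.08] p [ 576.18 -172.4   211.17] t 31.55
```

Call:
drive_tool:
  increments:
    - [-1,[0,-0.0015,0],0]
    - [-1,[0,0,0],0]
    - [-1,[0,0,0],0]

```text
clock: 31.92
position: [576.2, -172.4, 211.0]
ee_rot: [-0.657, 0.754, 0.0, -0.0]
contact_force: [2.3, -1.0, -0.4]
gripper_width: 7.7
```

```bash
python3 -c "
from h import *
avg(4)"
```

```text
avgF [ 2.23 -0.99  0.06] T [-0.21 -0.65  0.06] p [ 576.23 -172.42  211.01] t 32.125
```

Call:
drive_tool:
  increments:
    - [-1,[0,-0.002,0],0]
    - [-1,[0,0,0],0]
    - [-1,[0,0,0],0]
    - [-1,[0,0,0],0]

```text
clock: 32.62
position: [576.4, -172.5, 210.8]
ee_rot: [-0.657, 0.754, 0.001, -0.0]
contact_force: [-0.6, -0.3, 0.2]
gripper_width: 7.5
```

```bash
python3 -c "
from h import *
avg(4)"
```

```text
avgF [-1.29  0.07 -0.26] T [-0.01  0.23 -0.03] p [ 576.41 -172.47  210.83] t 32.825
```

Loads are near zero (lateral -1.3 N, vertical about equal to the sensor bias). Releasing in small steps.

Call:
drive_tool:
  increments:
    - [-0.85,[0,0.0005,0],0]
    - [-0.82,[0,0,0],0]
    - [-0.8,[0,0,0],0]
    - [-0.79,[0,0,0],0]
    - [-0.78,[0,0,0],0]
    - [-0.78,[0,0,0],0]

```text
clock: 33.58
position: [576.6, -172.5, 211.0]
ee_rot: [-0.657, 0.754, 0.0, -0.0]
contact_force: [-2.7, -0.4, -0.9]
gripper_width: 9.5
```

```bash
python3 -c "
from h import *
avg(3)"
```

```text
avgF [-2.36  0.22 -0.59] T [ 0.05  0.63 -0.07] p [ 576.61 -172.52  210.97] t 33.725
```

Call:
drive_tool:
  increments:
    - [-0.78,[0,0.0015,0],0]
    - [-0.775,[0,0,0],0]
    - [-0.77,[0,0,0],0]
    - [-0.765,[0,0,0],0]
    - [-0.76,[0,0,0],0]

```text
clock: 34.35
position: [576.9, -172.5, 211.3]
ee_rot: [-0.658, 0.753, -0.0, 0.0]
contact_force: [-0.5, 0.2, -1.2]
gripper_width: 10.1
```

```bash
python3 -c "
from h import *
avg(3)
s=get_image('scene')[:,:,::-1]
cv2.imwrite('pics/c18.png',cv2.resize(s[250:390,170:310],(560,560),interpolation=3))"
```

```text
avgF [ 0.1   0.23 -0.63] T [-0.01  0.05 -0.  ] p [ 576.75 -172.45  211.23] t 34.5
```

View pics/c18.png

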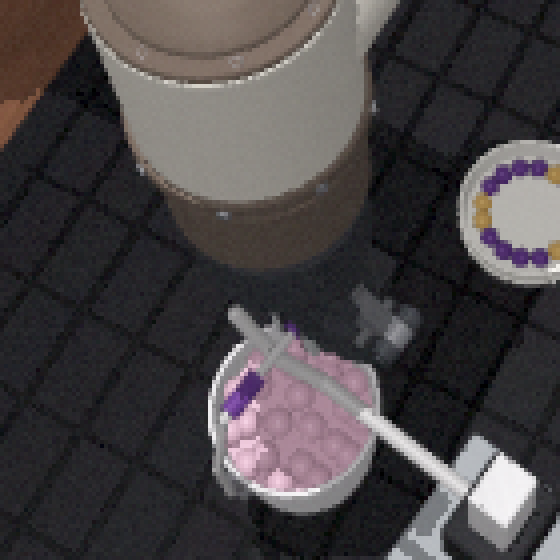

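Lateral force is now 0.1 N and the pot is steady. Opening further.

Call:
drive_tool:
  increments:
    - [-0.755,[0,0,0],0]
    - [-0.75,[0,0,0],0]
    - [-0.745,[0,0,0],0]
    - [-0.74,[0,0,0],0]
    - [-0.73,[0,0,0],0]
    - [-0.72,[0,0,0],0]
    - [-0.7,[0,0,0],0]
    - [-0.68,[0,0,0],0]
    - [-0.66,[0,0,0],0]
    - [-0.64,[0,0,0],0]
    - [-0.6,[0,0,0],0]
    - [-0.56,[0,0,0],0]
    - [-0.52,[0,0,0],0]
    - [-0.5,[0,0,0],0]
    - [-0.5,[0,0,0],0]

```text
clock: 36.42
position: [576.4, -172.5, 211.0]
ee_rot: [-0.657, 0.754, 0.0, -0.0]
contact_force: [-0.4, -0.3, -0.0]
gripper_width: 21.3
```

```bash
python3 -c "
from h import *
avg(3)
s=get_image('scene')[:,:,::-1]
V=((125,90,60),(150,255,255))
print(blobs(s.copy(),(130,300,260,400),*V))
cv2.imwrite('pics/c19.png',cv2.resize(s[250:390,170:310],(560,560),interpolation=3))"
```

```text
avgF [-0.12  0.16  0.02] T [-0.01 -0.01  0.02] p [ 576.39 -172.46  211.05] t 36.575
[(np.int32(9), array([243.33, 332.33]), array([242, 331,   4,   4])), (np.int32(56), array([230.57, 348.68]), array([226, 343,  10,  12]))]
```

View pics/c19.png

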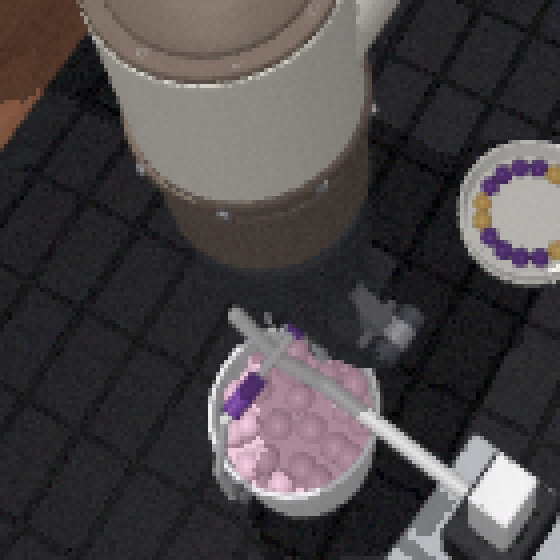

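Force is now 0, so the pot hangs free and still. Lifting straight off.

Call:
drive_tool:
  increments:
    - [-0.5,[0,0,-0.008],0]
    - [-0.5,[0,0,-0.016],0]
    - [-0.5,[0,0,-0.024],0]
    - [-0.5,[0,0,-0.03],0]
    - [-0.5,[0,0,-0.04],0]
    - [-0.5,[0,0,-0.05],0]
    - [-0.5,[0,0,-0.06],0]
    - [-0.5,[0,0,-0.06],0]
    - [-0.5,[0,0,-0.06],0]
    - [-0.5,[0,0,-0.06],0]
    - [-0.5,[0,0,-0.03],0]
    - [-0.5,[0,0,0],0]

```text
clock: 38.12
position: [576.6, -172.4, 343.3]
ee_rot: [-0.657, 0.753, -0.001, 0.001]
contact_force: [-0.1, 0.3, 0.3]
gripper_width: 21.0
```

Call:
drive_tool:
  increments:
    - [-0.5,[-0.06,0,0],0]
    - [-0.5,[-0.1,0,0],0]
    - [-0.5,[-0.12,0,0],0]
    - [-0.5,[-0.12,0,0],0]
    - [-0.5,[-0.12,0,0],0]
    - [-0.5,[-0.1,0,0],0]
    - [-0.5,[-0.06,0,0],0]
    - [-0.5,[0,0,0],0]

```text
clock: 39.12
position: [603.9, 31.0, 341.8]
ee_rot: [-0.658, 0.753, 0.0, -0.001]
contact_force: [0.1, -0.4, 0.1]
gripper_width: 21.3
```

```bash
python3 -c "
from h import *
avg(1)
V=((125,90,60),(150,255,255))
for k in range(2):
    s=get_image('scene')[:,:,::-1].copy();t=get_image('top')[:,:,::-1].copy()
    bs=blobs(s,(200,300,275,370),*V);bt=blobs(t,(370,165,430,215),*V)
    print([b[:2] for b in bs],[b[:2] for b in bt])
if len(bs)==2 and len(bt)==2:
    for i in bs:
        for j in bt: print(tri(i[1],j[1]))
a=cv2.resize(s[280:400,180:300],(480,480),interpolation=3);b=cv2.resize(t[130:230,350:450],(320,320),interpolation=3)
cv2.imwrite('pics/c20.png',np.hstack([a,cv2.copyMakeBorder(b,0,160,0,0,0)]));cv2.imwrite('pics/s20.png',s)
"
```

```text
avgF [0.54 0.15 0.27] T [-0.07 -0.01  0.04] p [603.87  30.07 342.01] t 39.175
[(np.int32(57), array([246.19, 328.25])), (np.int32(54), array([230.59, 348.41]))] [(np.int32(18), array([385.17, 187.5 ])), (np.int32(22), array([400.82, 190.  ]))]
[(np.int32(57), array([246.19, 328.25])), (np.int32(54), array([230.59, 348.41]))] [(np.int32(18), array([385.17, 187.5 ])), (np.int32(23), array([400.7 , 189.91]))]
(array([ 575.48, -172.16,  214.85]), np.float64(0.7181339953271428))
(array([ 574.96, -196.22,  267.48]), np.float64(35.63569323756818))
(array([ 569.66, -195.49,  165.42]), np.float64(37.24589296013601))
(array([ 569.08, -218.69,  215.42]), np.float64(1.2605658744549266))
```

View pics/c20.png

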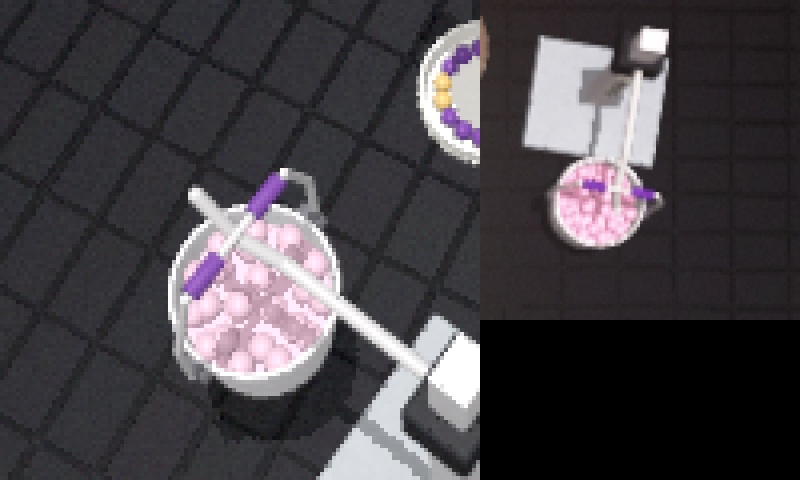

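View pics/s20.png

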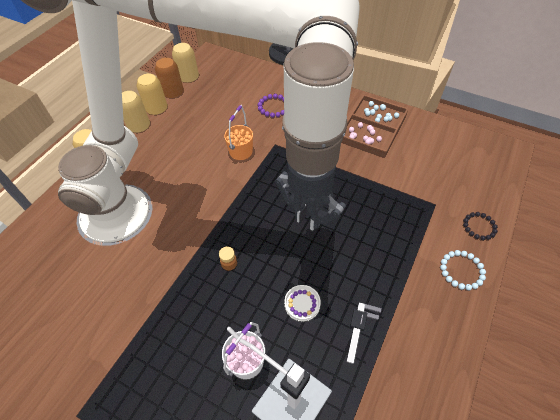

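Call:
drive_tool:
  increments:
    - [-0.5,[0,0,0],0]
    - [-0.5,[0,0,0],0]
    - [-0.5,[0,0,0],0]
    - [-0.5,[0,0,0],0]
    - [-0.5,[0,0,0],0]
    - [-0.5,[0,0,0],0]
    - [-0.5,[0,0,0],0]
    - [-0.5,[0,0,0],0]

```text
clock: 40.38
position: [604.0, 29.7, 342.5]
ee_rot: [-0.657, 0.754, -0.0, 0.0]
contact_force: [0.2, -0.4, -0.0]
gripper_width: 21.2
```

```bash
python3 -c "
from h import *
V=((125,90,60),(150,255,255))
s0=cv2.imread('pics/s20.png')
for k in range(2):
    s=get_image('scene')[:,:,::-1].copy();t=get_image('top')[:,:,::-1].copy()
    print([b[1] for b in blobs(s,(200,300,275,370),*V)],[b[1] for b in blobs(t,(370,165,430,215),*V)])
    for n,im,b in (('scene',s,(200,310,280,390)),('top',t,(365,170,410,215))):
        m=cv2.inRange(cv2.cvtColor(im,cv2.COLOR_BGR2HSV)[b[1]:b[3],b[0]:b[2]],(140,12,90),(180,130,255))
        m=cv2.morphologyEx(m,cv2.MORPH_CLOSE,np.ones((5,5)))
        c=max(cv2.findContours(m,0,2)[0],key=cv2.contourArea);e=cv2.fitEllipse(cv2.convexHull(c))
        print(n,np.array(e[0])+b[:2],e[1],plane(n,e[0][0]+b[0],e[0][1]+b[1],124))
# dish/jar/calliper displacement: compare with start image
o=cv2.imread('pics/scene0.png')
for nm,(x0,y0,x1,y1) in dict(dish=(280,280,325,325),jar=(215,240,242,275),cal=(342,298,385,366)).items():
    d=cv2.phaseCorrelate(np.float32(o[y0:y1,x0:x1,1]),np.float32(s[y0:y1,x0:x1,1]));print(nm,d)
"
```

```text
[array([246.14, 328.24]), array([230.61, 348.43])] [array([385.17, 187.5 ]), array([400.82, 190.  ])]
scene [243.53 353.48] (37.49809265136719, 40.12639617919922) [ 575.32 -197.52  124.  ]
top [388.04 192.1 ] (29.30012321472168, 35.505245208740234) [ 573.67 -198.9   124.  ]
[array([246.14, 328.24]), array([230.55, 348.51])] [array([385.17, 187.5 ]), array([400.82, 190.  ])]
scene [243.54 353.46] (37.547054290771484, 40.14619064331055) [ 575.29 -197.48  124.  ]
top [387.23 192.76] (28.838096618652344, 35.45058822631836) [ 571.5  -196.32  124.  ]
dish ((0.281529162030715, 0.5684084785190571), 0.9704927614000108)
jar ((0.554193829439031, -0.12428191573649983), 0.9939211533393388)
cal ((0.5417473063367595, 0.0009090247841498922), 0.9966527650385727)
```

```bash
python3 -c "
from bench import *
print(job_done())"
```

```text
the job is handed in; nothing more can be done
None
```

The pot is hanging on the hook, still and level, and I handed the job in at about 40.6 s. It reports no verdict, so the results below are my own checks.

**What I did:** I swung the bail upright with a light grip on one bead, loosening to a loose cage near the top. I then gripped that bead firmly, lifted the pot and lowered it onto the hook until the wrist force was near zero. Finally I opened the jaws in small steps and moved the arm clear.

**Last checks:**
- **Bail:** about 0.00 rad from upright before the lift, with the pot still on the mat.
- **Position on the hook:** the middle of the crown is about 1 mm sideways from the hook position I measured at the start. I did not measure the sunk hook's height separately.
- **Level:** the rim centre is within about 3 to 4 mm of straight under the crown, so the tilt is about 0.04 rad or less.
- **Stillness:** the beads' image positions moved less than 0.1 px over about 1 s, and the gripper is clear with about zero force.
- **Dish, jar and calliper:** each shows a shift of about 0.6 px or less (roughly 1 to 2 mm), which is probably image-matching error.

**Disagreements:**
- **Bail swing:** at about 0.6 rad the pot's rim had moved about 1 px under the grip friction. It looked level again once I loosened the jaws.
- **Settling into the V:** while centring the crown, side forces of up to about 4 N came and went. They were down to 0.1 N before I released.
- **Two-view heights:** these read 3 to 5 mm low against the known sizes, so I used the given heights instead.

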